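Change the grinder's cup and hold it pressed home

ROBOT

A 6-joint arm with a two-finger parallel gripper is mounted at the origin on the work surface. World frame = base frame: x ahead of the robot, y to its left, z up, the work surface at z = 0. Lengths are in m, angles in rad, forces in N, time in s.
With the tool pointing down it reaches from about 0.375 to 0.925 m from the base axis. Payload 5.7 kg.
Tool frame: the origin (TCP) lies midway between the tips of the shut fingers; the grasp point (between the pads) lies 19 mm behind it (robot.hold_point_z is the distance from the TCP to the grasp point, in m); z points along the fingers, x is the direction in which the jaws open and shut, and the axes are right-handed (so a half turn about z gives the same grasp; the last joint's range is limited). The gripper opens to 88 mm and grips with 3 to 60 N. Pads are 20 mm wide; open, the fingers measure 115 mm over their backs; the gripper's body (75 mm by 178 mm) begins 61 mm behind the grasp point.
Start: joints at [-1.434, 0.359, 1.51, -0, 1.272, -0.115], TCP at [0.149, -0.581, 0.223] pointing down, gripper open.
Joint ranges: [-2.97, 2.97], [-1.01, 2.36], [0.21, 2.38], [-0.96, 4.11], [0.2, 2.71], [-2.98, 2.98]. Speed limits (rad/s): [2.39, 2.39, 3.14, 3.14, 3.14, 3.14].

INTERFACE

Orientations are given as a unit quaternion [w, x, y, z].
In Python, from workcell import robot gives the robot as it stands.
- The arm moves only by the shell command python3 -m inch 'ROWS' [FORCE]. ROWS is JSON, a list of rows, each an object of numbers: "ax", "ay", "az": the turn, a rotation vector about the tool's x, y, z in units of 6 degrees (1.0 is 6 degrees); "tx", "ty", "tz": the shift along the tool's x, y, z in units of 40 mm (1.0 is 40 mm); "claw": the finger opening in mm, from 0 to 87.8. In form: [{"ax": .., "ay": .., "az": .., "tx": .., "ty": .., "tz": .., "claw": ..}, ...]. A call has exactly 5 rows; each row is the pose to reach, as a shift and turn from the pose commanded when the call began, along the tool's axes at that moment; what a row does not reach only later rows make up. A row lasts 1/10 s, in which the tool goes at most 50 mm and 8.59 degrees, less where a joint would pass 70% of its speed; a pose out of reach is approached as far as the arm can. A call with a gripper value outside its range is refused whole. The fingers move at their own pace and stop on an object; FORCE is the grip in N (left out, the last holds). Time passes only in rows, so rows that repeat a pose let the fingers close, or fill a call up. It gives the time, the measured TCP pose, the force and the opening at its end, in the units of the state.
- robot.state(): the state, without advancing time (a new reading comes with each control period).
- robot.read_camera(name): name is "side" or "top" or "wrist"; returns (picture, depth): 384x512x3 uint8, blue, green, red; 384x512 float32, m along the optical axis (not along the pixel's ray), 0 where there is no reading.
- robot.get_calibration(name): a dict with "vfov" (degrees; the focal length in pixels is half the picture's height over the tangent of half this angle, whatever the lens; pixels are square), "cx", "cy" (the principal point, pixels), "pose" (4x4, takes a point from camera to world coordinates); the wrist camera has in their place "T_tool_cam" (4x4, takes a point from camera to tool coordinates, whose origin is the TCP and whose axes are the tool frame's). Camera axes: x right, y down, z forward; pixel columns grow to the right and rows downward; lengths in m; the calibration is good to about 2 mm. A picture is of the moment at which its call begins: read the wrist's pose just before it. get_calibration takes no time and is no camera call.
- robot.job_done(): hands the job in, once; it reports no verdict.
Trained networks look in the newest picture that a camera, given by its name, has taken for a name from the list of things; names that differ only in an ending like _2 or _b are one class to them, and where a whole thing is asked for, a point or a joint stands for the part that bears it (a point fixed in the world has none). Each returns a list of dicts, best first, with "conf" (0 to 1); they miss things now and then, are a little off and sometimes report something else, mostly with a low value. They report only what shows in the picture. A call takes as long as a camera call. They do not tell look-alikes from the thing itself.
- robot.recognise(camera, thing): "bbox" ([left, top, right, bottom] in pixels, round what is visible of it).
The state is a dict: "t": time; "qpos": joint angles; "dq": joint speeds; "effort": joint torques, N m; "eef_pos": TCP position; "orientation": TCP orientation; "force": force on the tool from outside, world axes, zero at the start; "moment": the same for the moment, N m; "width": finger opening in m.
Only numpy, scipy, OpenCV 4.12 (cv2) and the standard library are available. Lean on these libraries where they do the work, as an engineer would, in place of code of your own. Each camera call takes 0.05 s, during which the arm holds its last target.

TASK

Change the cup on the spice grinder: lift the tall cup off it and set it down gently, upright, on the cork mat in the empty cell of the divided crate. Then take the short cup, turn it until the cross of splines under it meshes with the cross slot on top of the grinder, slide it in and press it fully home against the spring plate, with its flange down on the collar. Finish while still holding the short cup pressed home, do not let go of it, and leave all the other things where they are.

Things in the scene. Friction and masses are not known exactly. Their poses are not given: they have to be found in the camera images.
- tall: tall cup, bottom up: black cross-shaped foot of four splines 16 mm high (span 44, splines 8 mm thick; lowest 4 mm slimmer: span 40, 6 mm thick), black round flange 58 mm across and 6 thick, round steel body 56 across and 90 high, black square grip 36 x 36 x 36 mm; 148 mm in all, about 220 g. Origin: centre of the foot's underside, z up
- tall_grip (a point): tall cup: centre of the square grip, 130 mm above the bottom of the foot, 18 mm below the top; z up, x and y square to the grip's flat sides; the four splines of the foot point along the same x and y. At first it stands on the grinder, loose on the spring plate, its foot 10 mm deep in the slot; it lifts straight up
- short: short cup, bottom up: black cross-shaped foot of four splines 16 mm high (span 44, splines 8 mm thick; lowest 4 mm slimmer: span 40, 6 mm thick), black round flange 58 mm across and 6 thick, round steel body 56 across and 48 high, black square grip 36 x 36 x 36 mm; 106 mm in all, about 160 g. Origin: centre of the foot's underside, z up
- short_grip (a point): short cup: centre of the square grip, 88 mm above the bottom of the foot, 18 mm below the top; z up, x and y square to the grip's flat sides; the four splines of the foot point along the same x and y. At first it stands on its foot on the bench, in any yaw
- grinder: the grinder, fixed: white square housing 120 x 120 mm, 68 mm high, and on it a square collar 76 x 76 mm with a flat top 90 mm above the bench, in it a slot shaped like a plus sign, each arm 12 mm wide and reaching 24.5 mm from the centre. Origin: centre of its underside, z up
- socket (a point): centre of the slot's mouth, at the top of the collar; z up, x and y along the slot's arms. A cup meshes in any of four quarter turns. Left loose it rests with its foot 10 mm deep on the spring plate; fully home its foot is 16 mm deep, its flange lies on the collar and the centre of the short cup's grip is 72 mm above this point
- plunger (a joint): the spring plate in the slot under the cup's foot, in m pressed down from rest: 0 at rest (10 mm below the mouth), 0.006 when a cup is fully home. The spring takes about 4 N to begin to move and about 8.5 N at 6 mm, and pushes the cup back up when it is let go.
- crate_floor (a point): fixed wooden crate, 248 (along x) x 86 x 60 mm high, 5 mm walls, three cells in a row along x, centres near x = -81, 0, +81 mm, each about 76 x 76 mm inside. This point: centre of its inner floor, 5 mm above the bench. Two cells hold jars, the third only a cork mat
- mat_top (a point): the loose cork mat, 70 x 68 mm and 4 mm thick, lying on the floor of the empty cell, so marking which cell that is; this point is the centre of its top. The tall cup is to stand on it.
- jar_a_c (a point): centre of a glass jar with a steel lid, 58 mm across and 78 mm high, standing in a cell of the crate. Leave alone.
- jar_b_c (a point): centre of a glass jar with a steel lid, 54 mm across and 70 mm high, standing in a cell of the crate. Leave alone.
- picks_c (a point): centre of the white push dispenser of toothpicks, 48 mm across and 86 mm high. Leave alone.
- pail_c (a point): centre of the two-tier aluminium lunch pail, 142 mm across, 161 mm high with its handle. Leave alone.
- bowl_c (a point): centre, 30 mm up, of the green ceramic bowl, 140 mm across and 60 mm high. Leave alone.
- eggcup_c (a point): centre, 30 mm up, of the orange silicone egg cup, 50 mm across and 60 mm high, standing upright. Leave alone.
- spoon_grip (a point): handle of the steel spoon lying flat on the bench (its x axis lies along the spoon, towards the bowl). Leave alone.
Things that resemble listed ones, but are neither listed nor needed, are in the scene too. What is shaped like the part that bears mat_top but green is not meant. Several things look just like the grinder: the one meant starts nearest to the robot's base.

How it is judged:
By the outcome, as a careful person would: the job done as asked, in the order asked, and still so for the second after the job is handed in, while the arm keeps its last pose, push and grip.
It also fails if it takes over 51 s, if anything falls off the work surface, if the arm or the gripper's body presses on something with over 40 N, if the wrist force passes 120 N, or if a joint passes its speed limit or range.

## Working session

There is one attempt and no reset: what is moved stays moved. The work goes in short steps, Python scripts to look and compute and a shell command to move; the robot and the scene stay as the last step left them, time stands still between calls to the robot, and variables do not carry over. Pictures are saved under pics/ and viewed, and the job is handed in when it is done.

```bash
mkdir -p pics; ls
cat > h.py <<'E'
import numpy as np,cv2
from workcell import robot
from scipy.spatial.transform import Rotation as R
def Tt(s=None):
    s=s or robot.state();q=s['orientation'];T=np.eye(4)
    T[:3,:3]=R.from_quat([q[1],q[2],q[3],q[0]]).as_matrix();T[:3,3]=s['eef_pos'];return T
def shot(n):
    T=Tt();im,d=robot.read_camera(n);c=robot.get_calibration(n)
    P=np.array(c['pose']) if 'pose' in c else T@np.array(c['T_tool_cam'])
    h,w=d.shape;cx,cy=c.get('cx',w/2),c.get('cy',h/2);f=h/2/np.tan(np.radians(c['vfov'])/2)
    v,u=np.mgrid[:h,:w];X=np.stack([(u-cx)/f*d,(v-cy)/f*d,d,np.ones_like(d)],-1)@P.T
    return im,d,X[...,:3],P,f,(cx,cy)
E
python3 - <<'E'
from h import *
s=robot.state();print(s)
for n in ['side','top','wrist']:
    im,d,X,P,f,c=shot(n);cv2.imwrite(f'pics/{n}0.png',im);np.savez(f'{n}0.npz',im=im,d=d,X=X,P=P,f=f,c=c)
    print(n,f,c,robot.get_calibration(n).keys(),P.round(3).tolist())
E
```

```text
pics
{'t': 0.0, 'qpos': array([-1.43410458e+00,  3.59454197e-01,  1.51140430e+00, -4.09503957e-05,
        1.27250621e+00, -1.15130892e-01]), 'dq': array([-1.41261440e-03, -6.98519862e-04,  1.44139273e-03, -9.64789814e-04,
        5.32082952e-05,  1.45924931e-03]), 'effort': array([-6.78239921e-04, -5.15387177e+01, -2.70729589e+01,  6.73750928e-02,
        3.50527908e-02, -1.64106546e-04]), 'eef_pos': array([ 0.1493686 , -0.58040873,  0.22185055]), 'orientation': array([-6.05742598e-04,  7.90310138e-01, -6.12706374e-01, -6.46919006e-04]), 'force': array([-0.01908489,  0.46448401,  0.00447047]), 'moment': array([-0.06180123, -0.02132795,  0.02828271]), 'width': 0.08766146799987347}
side 446.0801958060375 (256.10969769191007, 196.82246598985006) dict_keys(['vfov', 'cx', 'cy', 'pose']) [[-0.858, -0.334, 0.389, 0.045], [-0.513, 0.535, -0.671, 0.931], [0.016, -0.776, -0.631, 0.971], [0.0, 0.0, 0.0, 1.0]]
top 357.0579352499059 (257.27567837166424, 186.9562275015806) dict_keys(['vfov', 'cx', 'cy', 'pose']) [[0.027, -0.99, 0.137, 0.425], [-1.0, -0.025, 0.014, 0.022], [-0.011, -0.137, -0.991, 1.188], [0.0, 0.0, 0.0, 1.0]]
wrist 323.4134135232723 (252.90076255621437, 191.12402441928316) dict_keys(['vfov', 'cx', 'cy', 'T_tool_cam']) [[0.248, -0.94, -0.232, 0.213], [-0.969, -0.241, -0.059, -0.565], [-0.001, 0.24, -0.971, 0.384], [0.0, 0.0, 0.0, 1.0]]
```

View pics/top0.png

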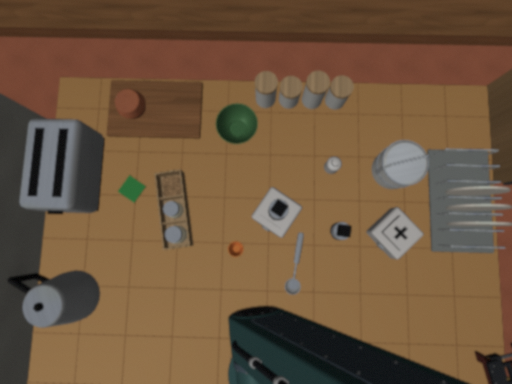

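View pics/side0.png

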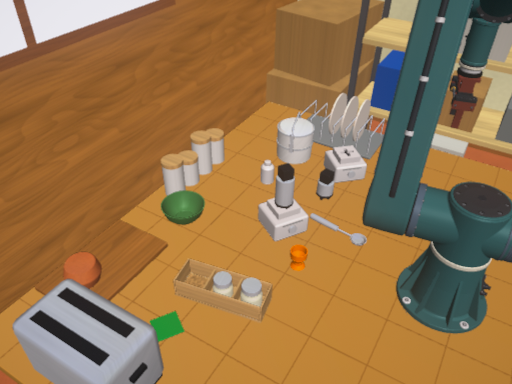

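View pics/wrist0.png

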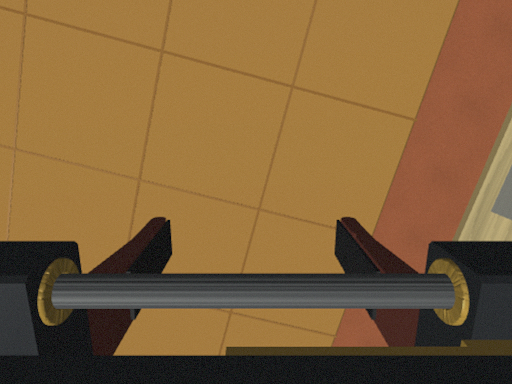

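```bash
cat > m.py <<'E'
from h import *
import sys
def fit(X,zlo,zhi,ctr,r,im=None,dark=False):
    m=(X[...,2]>zlo)&(X[...,2]<zhi)&(np.hypot(X[...,0]-ctr[0],X[...,1]-ctr[1])<r)
    if dark: m&=im.max(-1)<90
    p=X[m][:,:2].astype(np.float32)
    return len(p),cv2.minAreaRect(p),p.mean(0),X[m][:,2].mean()
E
python3 - <<'E'
from m import *
D={n:np.load(n+'0.npz') for n in ['top','side']}
X=D['top']['X']
for nm,(u,v) in dict(tallgrip=(277,208),grinderA=(262,212),grinderB=(385,232),short=(345,231),jar1=(172,208),jar2=(175,234),mat=(172,184),picks=(333,163),egg=(236,248),pail=(402,165),bowl=(237,123),bare=(210,280),spoon=(298,255)).items(): print(nm,X[v,u].round(4))
for n in D:
    X=D[n]['X'];im=D[n]['im']
    print(n)
    A=D['top']['X'][212,262];
    print(' tall',fit(X,.19,.26,(A[0],A[1]-.03),.07))
    B=D['top']['X'][231,345];print(' short',fit(X,.08,.13,B,.05))
    print(' grA collar',fit(X,.08,.1,(A[0],A[1]-.03),.09)); print(' grA house',fit(X,.06,.075,(A[0],A[1]-.03),.12))
    C=D['top']['X'][232,385];print(' grB',fit(X,.06,.075,C,.1))
    print(' crate',fit(X,.057,.066,D['top']['X'][208,172],.2))
robot.read_camera('top');
for t in ['grinder','tall','short','mat_top']: print(t,robot.recognise('top',t))
im=D['top']['im'];cv2.imwrite('pics/ct.png',cv2.resize(im[150:270,140:440],None,fx=2.6,fy=2.6,interpolation=cv2.INTER_CUBIC))
im=D['side']['im'];cv2.imwrite('pics/cs.png',cv2.resize(im[130:330,160:380],None,fx=3,fy=3,interpolation=cv2.INTER_CUBIC))
E
```

```text
tallgrip [ 0.5014 -0.019   0.2278]
grinderA [0.4989 0.021  0.0905]
grinderB [ 0.4478 -0.3539  0.0915]
short [ 0.4473 -0.2291  0.1075]
jar1 [0.5052 0.3032 0.0743]
jar2 [0.4248 0.2876 0.0801]
mat [0.5899 0.3239 0.0112]
picks [ 0.6586 -0.1979  0.0864]
egg [0.3854 0.1017 0.0243]
pail [ 0.6476 -0.3946  0.1335]
bowl [0.8075 0.1143 0.0062]
bare [ 0.2797  0.1844 -0.0009]
spoon [ 0.3685 -0.0981  0.0209]
top
 tall (274, ((0.5045666694641113, -0.02474459633231163), (0.05052660033106804, 0.05314459651708603), 1.34823739528656), array([ 0.50314546, -0.02336229], dtype=float32), np.float64(0.2155596121124203))
 short (163, ((0.45071879029273987, -0.22922241687774658), (0.03690529614686966, 0.03537112474441528), 83.2685546875), array([ 0.45065987, -0.22740611], dtype=float32), np.float64(0.10376933001354234))
 grA collar (270, ((0.5052157640457153, -0.025499757379293442), (0.0759870782494545, 0.07628221809864044), 57.23367691040039), array([ 0.4982822 , -0.02151329], dtype=float32), np.float64(0.08955992940278261))
 grA house (806, ((0.5046627521514893, -0.025030598044395447), (0.11948991566896439,
[... 1525 characters left out ...]
), np.float64(0.06757016441316355))
 crate (518, ((0.5013041496276855, 0.3105403184890747), (0.24893592298030853, 0.09041749686002731), 10.187732696533203), array([0.4872319 , 0.31500742], dtype=float32), np.float64(0.05993057754293667))
grinder [{'bbox': [370.5, 206.6, 422.3, 258.8], 'conf': 0.95}, {'bbox': [251.4, 186.7, 302.1, 237.2], 'conf': 0.63}]
tall [{'bbox': [266.8, 201.1, 287.4, 218.8], 'conf': 0.78}]
short [{'bbox': [329.2, 223.5, 350.9, 239.5], 'conf': 0.81}, {'bbox': [324.9, 155.5, 342.0, 179.4], 'conf': 0.59}, {'bbox': [154.7, 169.6, 192.0, 249.8], 'conf': 0.51}]
mat_top [{'bbox': [161.7, 176.2, 181.6, 194.8], 'conf': 0.66}, {'bbox': [122.0, 174.9, 146.1, 201.0], 'conf': 0.56}]
```

View pics/ct.png

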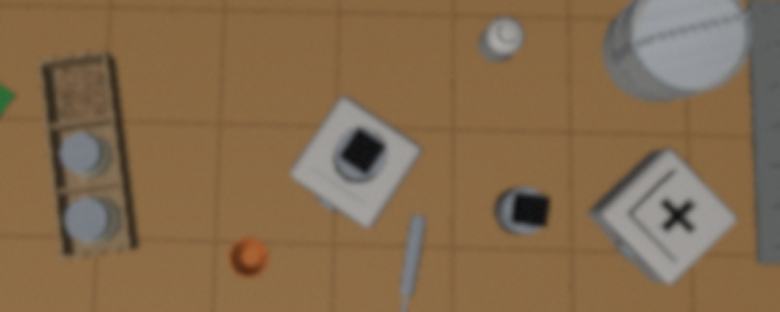

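View pics/cs.png

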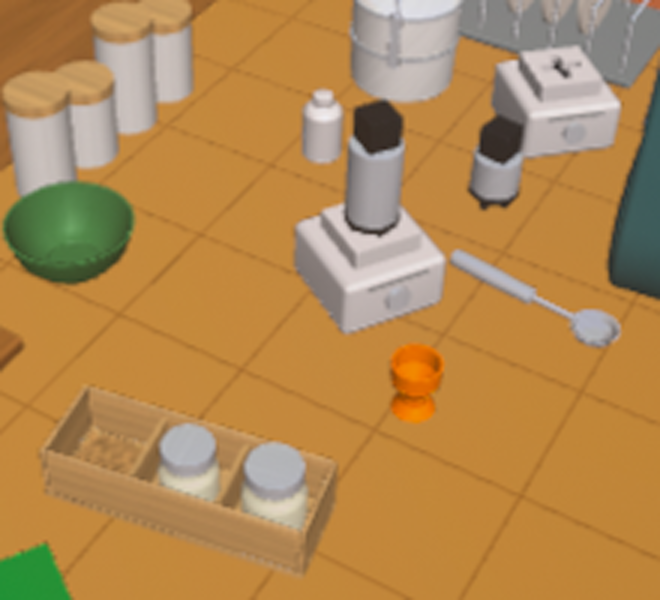

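Grinder candidates in the top view are A at (277,211), with the tall cup on it, r≈0.50 m, and B at (397,232), empty, r≈0.59 m. A is meant: it is nearest the base and the tall cup stands on it. The enlarged crops confirm this. The mat is the brown cork in the crate's far cell at (172,184), not the green square at (132,189). The short cup is at (342,231).

```bash
cat > go.py <<'E'
from h import *
import sys
x,y,z,yaw=map(float,sys.argv[1:5]);T=Tt()
y0=np.radians(yaw);c,s=np.cos(y0),np.sin(y0)
G=np.array([[c,s,0],[s,-c,0],[0,0,-1]])
d=T[:3,:3].T@(np.array([x,y,z])-T[:3,3])/.04
r=R.from_matrix(T[:3,:3].T@G).as_rotvec(degrees=True)/6
print('t xyz',d.round(3),'a xyz',r.round(3),'dist',round(np.linalg.norm(d)*40,1),'yaw',np.degrees(np.arctan2(T[1,0],T[0,0])).round(2),'t',round(robot.state()['t'],2))
E
python3 go.py .502 -.024 .305 -33
```

```text
t xyz [-11.289 -12.005  -2.058] a xyz [-2.000e-03  3.000e-03 -7.095e+00] dist 664.3 yaw -75.57 t 0.4
```

```bash
python3 -m inch '[{"tx":-0.75,"ty":-0.8,"tz":-0.3},{"tx":-1.5,"ty":-1.6,"tz":-0.6},{"tx":-2.25,"ty":-2.4,"tz":-0.9},{"tx":-3.0,"ty":-3.2,"tz":-1.2},{"tx":-3.75,"ty":-4.0,"tz":-1.4}]'; python3 -m inch '[{"tx":-0.75,"ty":-0.8,"tz":-0.14},{"tx":-1.5,"ty":-1.6,"tz":-0.28},{"tx":-2.25,"ty":-2.4,"tz":-0.42},{"tx":-3.0,"ty":-3.2,"tz":-0.5},{"tx":-3.75,"ty":-4.0,"tz":-0.6}]'; python3 go.py .502 -.024 .305 -33
```

```text
t xyz [-11.289 -12.005  -2.058] a xyz [-2.000e-03  3.000e-03 -7.095e+00] dist 664.3 yaw -75.57 t 0.4invalid input at $[0]: expected keys ax, ay, az, tx, ty, tz, claw
invalid input at $[0]: expected keys ax, ay, az, tx, ty, tz, claw
```

```bash
python3 -m inch '[{"ax":0,"ay":0,"az":0,"tx":-0.75,"ty":-0.8,"tz":-0.3,"claw":80},{"ax":0,"ay":0,"az":0,"tx":-1.5,"ty":-1.6,"tz":-0.6,"claw":80},{"ax":0,"ay":0,"az":0,"tx":-2.25,"ty":-2.4,"tz":-0.9,"claw":80},{"ax":0,"ay":0,"az":0,"tx":-3.0,"ty":-3.2,"tz":-1.2,"claw":80},{"ax":0,"ay":0,"az":0,"tx":-3.75,"ty":-4.0,"tz":-1.4,"claw":80}]'; python3 -m inch '[{"ax":0,"ay":0,"az":0,"tx":-0.75,"ty":-0.8,"tz":-0.14,"claw":80},{"ax":0,"ay":0,"az":0,"tx":-1.5,"ty":-1.6,"tz":-0.28,"claw":80},{"ax":0,"ay":0,"az":0,"tx":-2.25,"ty":-2.4,"tz":-0.42,"claw":80},{"ax":0,"ay":0,"az":0,"tx":-3.0,"ty":-3.2,"tz":-0.5,"claw":80},{"ax":0,"ay":0,"az":0,"tx":-3.75,"ty":-4.0,"tz":-0.6,"claw":80}]'; python3 go.py .502 -.024 .305 -33
```

```text
t: 0.9
eef_pos: [0.2678, -0.3947, 0.2796]
orientation: [0.0, 0.79, -0.613, 0.001]
force: [1.0, 0.2, -0.2]
width: 0.0802
t: 1.4
eef_pos: [0.3853, -0.2092, 0.3031]
orientation: [-0.0, 0.79, -0.613, 0.0]
force: [0.7, -1.2, 0.4]
width: 0.0802
t xyz [-3.758 -3.979 -0.047] a xyz [-3.000e-03 -7.000e-03 -7.098e+00] dist 218.9 yaw -75.59 t 1.4
```

```bash
python3 -m inch '[{"ax":0,"ay":0,"az":-1.4,"tx":-0.75,"ty":-0.8,"tz":0,"claw":80},{"ax":0,"ay":0,"az":-2.8,"tx":-1.5,"ty":-1.6,"tz":0,"claw":80},{"ax":0,"ay":0,"az":-4.2,"tx":-2.25,"ty":-2.4,"tz":0,"claw":80},{"ax":0,"ay":0,"az":-5.6,"tx":-3.0,"ty":-3.2,"tz":-0.03,"claw":80},{"ax":0,"ay":0,"az":-7.1,"tx":-3.75,"ty":-4.0,"tz":-0.05,"claw":80}]'; python3 go.py .502 -.024 .305 -33
python3 - <<'E'
from m import *
im,d,X,P,f,c=shot('wrist');cv2.imwrite('pics/w1.png',im);np.savez('w1.npz',im=im,d=d,X=X)
print(Tt()[:3,3], fit(X,.215,.24,(.502,-.024),.05))
print(fit(X,.1,.24,(.502,-.024),.05,im,True));print(fit(X,.08,.1,(.502,-.024),.09));print(fit(X,.06,.075,(.502,-.024),.1))
E
```

```text
t: 1.9
eef_pos: [0.503, -0.0239, 0.305]
orientation: [-0.0, 0.959, -0.284, 0.0]
force: [0.9, 0.2, 0.4]
width: 0.0803
t xyz [-0.019  0.015 -0.001] a xyz [-0.002 -0.006 -0.003] dist 1.0 yaw -33.02 t 1.9
[ 0.50625245 -0.01882184  0.30508037] (2219, ((0.5027536153793335, -0.024841373786330223), (0.03618750721216202, 0.03587023541331291), 56.94963073730469), array([ 0.5035143 , -0.02365571], dtype=float32), np.float64(0.22773369404898375))
(2633, ((0.5073930025100708, -0.02091912180185318), (0.04548028111457825, 0.05122476816177368), 56.859554290771484), array([ 0.50666285, -0.02092677], dtype=float32), np.float64(0.2164969426238048))
(1355, ((0.5027122497558594, -0.02472904697060585), (0.0754084587097168, 0.0761117935180664), 57.12527847290039), array([ 0.5148215 , -0.00649352], dtype=float32), np.float64(0.09016979699000523))
(4123, ((0.502352237701416, -0.024083316326141357), (0.11663714796304703, 0.1214386373758316), 56.957454681396484), array([ 0.5108094 , -0.01189866], dtype=float32), np.float64(0.06745968646372835))
```

View pics/w1.png

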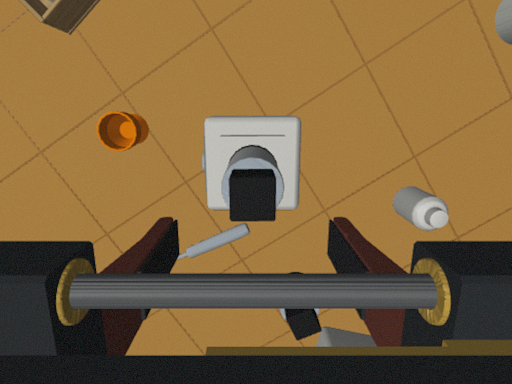

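The wrist picture shows the tall cup's black grip at (252,195) between the fingers, square to the jaws, on grinder A.

```bash
python3 go.py .5028 -.0248 .191 -33.0
```

```text
t xyz [0.005 0.189 2.851] a xyz [-0.055 -0.007  0.092] dist 114.3 yaw -32.45 t 1.95
```

```bash
python3 -m inch '[{"ax":0,"ay":0,"az":0,"tx":0,"ty":0,"tz":0,"claw":80},{"ax":0,"ay":0,"az":0,"tx":0,"ty":0,"tz":0.7,"claw":80},{"ax":0,"ay":0,"az":0,"tx":0,"ty":0,"tz":1.4,"claw":80},{"ax":0,"ay":0,"az":0,"tx":0,"ty":0,"tz":2.1,"claw":80},{"ax":0,"ay":0,"az":0,"tx":0,"ty":0,"tz":2.1,"claw":80}]'; python3 go.py .5028 -.0248 .191 -33.0
```

```text
t: 2.45
eef_pos: [0.4986, -0.0264, 0.2175]
orientation: [0.001, 0.957, -0.288, -0.004]
force: [-0.3, 0.2, -0.0]
width: 0.08
t xyz [ 0.07  -0.093  0.662] a xyz [ 0.032  0.065 -0.089] dist 26.9 yaw -33.54 t 2.45
```

```bash
python3 -m inch '[{"ax":0,"ay":0,"az":0,"tx":0,"ty":0,"tz":0.2,"claw":80},{"ax":0,"ay":0,"az":0,"tx":0,"ty":0,"tz":0.4,"claw":80},{"ax":0,"ay":0,"az":0,"tx":0,"ty":0,"tz":0.6,"claw":80},{"ax":0,"ay":0,"az":0,"tx":0,"ty":0,"tz":0.75,"claw":80},{"ax":0,"ay":0,"az":0,"tx":0,"ty":0,"tz":0.75,"claw":80}]'; python3 go.py .5028 -.0248 .191 -33.0
```

```text
t: 2.95
eef_pos: [0.5018, -0.0256, 0.1901]
orientation: [0.0, 0.958, -0.287, -0.001]
force: [-0.0, 0.4, 1.1]
width: 0.08
t xyz [ 0.011 -0.03  -0.023] a xyz [ 0.003  0.011 -0.064] dist 1.6 yaw -33.38 t 2.95
```

```bash
python3 -m inch '[{"ax":0,"ay":0,"az":0,"tx":0,"ty":-0.03,"tz":0,"claw":45},{"ax":0,"ay":0,"az":0,"tx":0,"ty":-0.03,"tz":0,"claw":40},{"ax":0,"ay":0,"az":0,"tx":0,"ty":-0.03,"tz":0,"claw":32},{"ax":0,"ay":0,"az":0,"tx":0,"ty":-0.03,"tz":0,"claw":30},{"ax":0,"ay":0,"az":0,"tx":0,"ty":-0.03,"tz":0,"claw":30}]' 30; python3 go.py .5028 -.0248 .191 -33.0
```

```text
t: 3.45
eef_pos: [0.5032, -0.0247, 0.191]
orientation: [-0.0, 0.958, -0.287, 0.0]
force: [0.6, 0.1, 3.1]
width: 0.0477
t xyz [-0.006  0.007 -0.   ] a xyz [-0.003 -0.006 -0.062] dist 0.4 yaw -33.37 t 3.45
```

```bash
python3 -m inch '[{"ax":0,"ay":0,"az":0,"tx":0,"ty":0,"tz":0,"claw":30},{"ax":0,"ay":0,"az":0,"tx":0,"ty":0,"tz":0,"claw":30},{"ax":0,"ay":0,"az":0,"tx":0,"ty":0,"tz":0,"claw":30},{"ax":0,"ay":0,"az":0,"tx":0,"ty":0,"tz":0,"claw":30},{"ax":0,"ay":0,"az":0,"tx":0,"ty":0,"tz":0,"claw":30}]' 30; python3 -c "
from workcell import robot
s=robot.state();print(s['force'],s['moment'],s['width'],s['eef_pos'])"
```

```text
t: 3.95
eef_pos: [0.5028, -0.0245, 0.1907]
orientation: [-0.0, 0.958, -0.287, -0.0]
force: [-1.1, 1.3, 2.2]
width: 0.0455
[-1.08977472  1.25232419  2.18908179] [0.25118434 0.15992001 0.02924088] 0.04546939750223723 [ 0.5028197  -0.024534    0.19069354]
```

Run:
```python
from m import *
im,d,X,P,f,c=shot('wrist');cv2.imwrite('pics/w2.png',cv2.resize(im[100:320,100:420],None,fx=2.4,fy=2.4));print(robot.state()['width'])
im,d,X,P,f,c=shot('side');cv2.imwrite('pics/s2.png',cv2.resize(im[60:260,180:400],None,fx=3,fy=3));print(robot.state()['width'])
```

```text
0.045878549424886485
0.04604470337599067
```

View pics/w2.png

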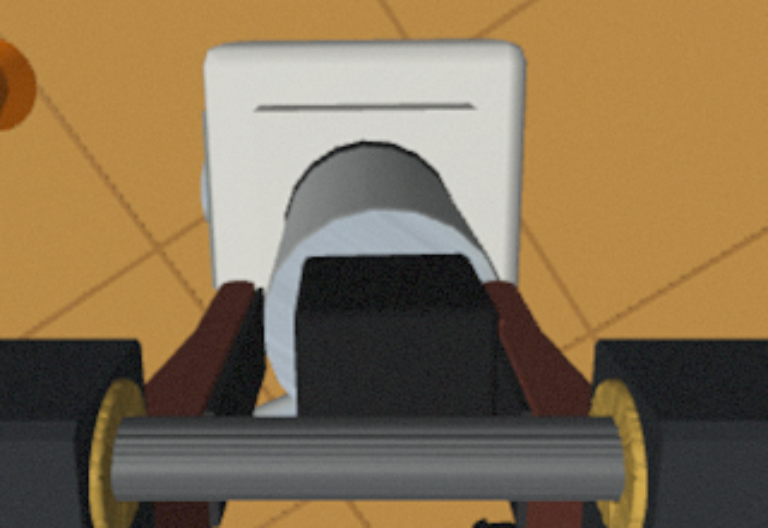

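View pics/s2.png

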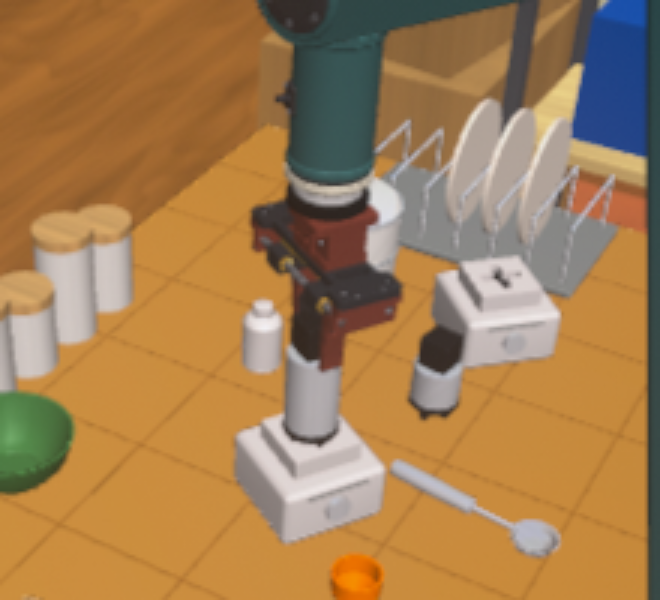

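Run:
```python
from m import *
T=Tt();im,d,X,P,f,c=shot('wrist');np.savez('w2.npz',im=im,d=d,X=X)
print(T[:3,3],robot.state()['eef_pos'],robot.state()['width'],robot.state()['force'])
C=(.502,-.024)
for z in [(.215,.24),(.08,.1),(.06,.075)]: print(fit(X,*z,C,.09 if z[0]<.2 else .03))
# in tool frame: profile across tool x at grip height/top
Y=(X-T[:3,3])@T[:3,:3]
for r in (215,230,245,255): 
    print(r,[(u,*(Y[r,u]*1000).round(1)) for u in range(170,345,8)])
```

```text
[ 0.50279362 -0.02453611  0.19064329] [ 0.50283071 -0.02459746  0.19066325] 0.045783169158575165 [-0.80596425  2.07870628  2.61260521]
(5543, ((0.5060300230979919, -0.01864784210920334), (0.024384329095482826, 0.055831752717494965), 62.85916519165039), array([ 0.5105005 , -0.01860053], dtype=float32), np.float64(0.22676314159508515))
(2767, ((0.5059261322021484, -0.01962212100625038), (0.06383556872606277, 0.07607073336839676), 56.984317779541016), array([ 0.5118747 , -0.00374257], dtype=float32), np.float64(0.0900829866961848))
(6236, ((0.5087608695030212, -0.014206737279891968), (0.09544725716114044, 0.12136469781398773), 56.8764762878418), array([0.5181494 , 0.00068278], dtype=float32), np.float64(0.06734223957122465))
215 [(170, np.float64(-93.4), np.float64(50.2), np.float64(189.6)), (178, np.float64(-84.3), np.float64(50.3), np.float64(189.8)), (186, np.float64(-75.5), np.float64(50.7), np.float64(191.0)), (194, np.float64(-53.3), np.float64(28.4), np.float64(122.7)), (202, np.float64(-46.0), np.float64(28.5), np.float64(123.0)), (210, np.float64(-35.4), np.float64(21.0), np.fl
[... 4467 characters left out ...]
p.float64(-38.0)), (258, np.float64(3.1), np.float64(-6.6), np.float64(-37.6)), (266, np.float64(6.5), np.float64(-6.0), np.float64(-36.5)), (274, np.float64(9.9), np.float64(-5.9), np.float64(-36.1)), (282, np.float64(13.2), np.float64(-6.2), np.float64(-36.7)), (290, np.float64(16.6), np.float64(-6.0), np.float64(-36.3)), (298, np.float64(20.0), np.float64(-6.1), np.float64(-36.6)), (306, np.float64(23.6), np.float64(-5.4), np.float64(-35.1)), (314, np.float64(25.2), np.float64(-9.5), np.float64(-44.0)), (322, np.float64(27.6), np.float64(-11.0), np.float64(-47.1)), (330, np.float64(30.9), np.float64(-10.7), np.float64(-46.4)), (338, np.float64(34.1), np.float64(-10.5), np.float64(-46.0))]
```

The fingertips reach 1 mm below the grip onto the steel body, which stalled the jaws and tilted the cup. I'll open, raise and close again.

```bash
python3 -m inch '[{"ax":0,"ay":0,"az":0,"tx":0,"ty":0,"tz":0,"claw":50},{"ax":0,"ay":0,"az":0,"tx":0,"ty":0,"tz":0,"claw":56},{"ax":0,"ay":0,"az":0,"tx":0,"ty":0,"tz":-0.1,"claw":66},{"ax":0,"ay":0,"az":0,"tx":0,"ty":0,"tz":-0.2,"claw":70},{"ax":0,"ay":0,"az":0,"tx":0,"ty":0,"tz":-0.22,"claw":70}]' 30
python3 - <<'E'
from m import *
T=Tt();im,d,X,P,f,c=shot('wrist');cv2.imwrite('pics/w3.png',cv2.resize(im[100:320,100:420],None,fx=2.4,fy=2.4))
s=robot.state();print(T[:3,3],s['width'],s['force'])
Y=(X-T[:3,3])@T[:3,:3]*1000
g=(Y[...,2]<-20)&(Y[...,2]>-40)&(im.max(-1)<60)&(abs(Y[...,0])<40)&(Y[...,1]>-22)
for r in (225,235,245,255):
    u=np.where(g[r])[0];print(r,u.min(),u.max(),Y[r,u.min()].round(1),Y[r,u.max()].round(1))
E
```

```text
t: 4.6
eef_pos: [0.5033, -0.0248, 0.2]
orientation: [-0.0, 0.958, -0.287, 0.0]
force: [0.1, -0.6, -0.7]
width: 0.0696
[ 0.50328009 -0.02480442  0.20000397] 0.06974314584431575 [-0.51132261  0.04606074  0.43017403]
225 226 304 [-10.7 -16.6 -28.6] [ 23.7 -15.8 -26.6]
235 165 339 [-38.6 -10.7 -25.3] [ 39.7 -10.8 -25.9]
245 156 343 [-39.6 -10.4 -36. ] [ 38.3 -11.  -37.6]
255 168 338 [-33.8  -7.6 -39.7] [ 36.   -7.4 -39.5]
```

View pics/w3.png

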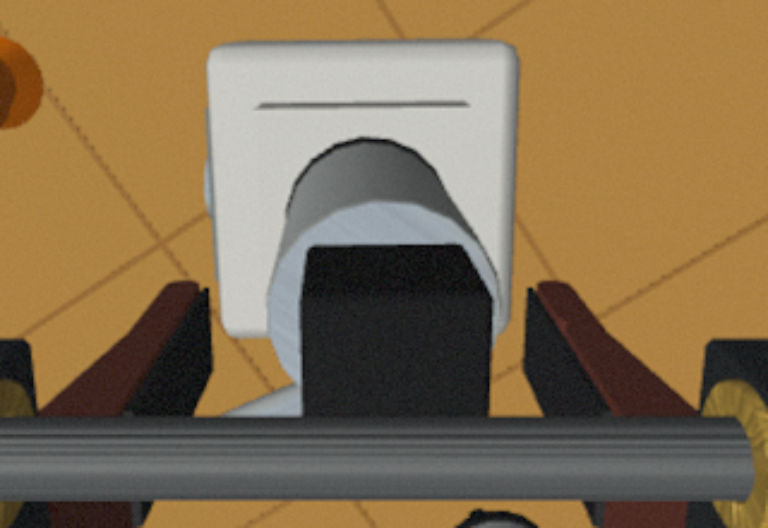

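```bash
python3 -m inch '[{"ax":0,"ay":0,"az":0,"tx":0,"ty":0,"tz":0,"claw":60},{"ax":0,"ay":0,"az":0,"tx":0,"ty":0,"tz":0,"claw":52},{"ax":0,"ay":0,"az":0,"tx":0,"ty":0,"tz":0,"claw":46},{"ax":0,"ay":0,"az":0,"tx":0,"ty":0,"tz":0,"claw":38},{"ax":0,"ay":0,"az":0,"tx":0,"ty":0,"tz":0,"claw":30}]' 30
python3 - <<'E'
from m import *
T=Tt();im,d,X,P,f,c=shot('wrist');cv2.imwrite('pics/w4.png',cv2.resize(im[100:320,100:420],None,fx=2.4,fy=2.4))
s=robot.state();print(T[:3,3],s['width'],s['force'])
E
```

```text
t: 5.15
eef_pos: [0.5028, -0.0246, 0.1994]
orientation: [-0.0, 0.958, -0.287, -0.0]
force: [0.2, -1.2, -0.4]
width: 0.0359
[ 0.50283183 -0.02463221  0.19937902] 0.03605471778249738 [ 0.27068656  0.75699535 -1.39068979]
```

View pics/w4.png

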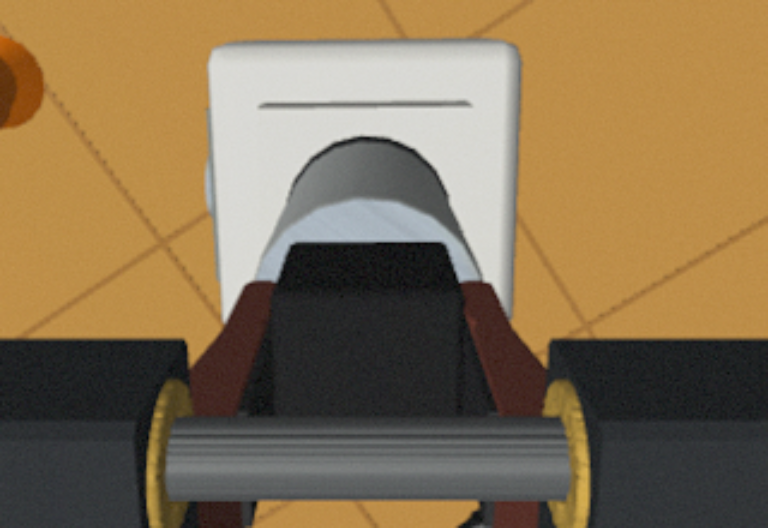

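The cup is gripped at 36.0 mm and upright between the pads, so I'll lift it straight up.

```bash
python3 -m inch '[{"ax":0,"ay":0,"az":0,"tx":0,"ty":0,"tz":-0.15,"claw":30},{"ax":0,"ay":0,"az":0,"tx":0,"ty":0,"tz":-0.4,"claw":30},{"ax":0,"ay":0,"az":0,"tx":0,"ty":0,"tz":-0.8,"claw":30},{"ax":0,"ay":0,"az":0,"tx":0,"ty":0,"tz":-1.2,"claw":30},{"ax":0,"ay":0,"az":0,"tx":0,"ty":0,"tz":-1.5,"claw":30}]' 30; python3 go.py .584 .323 .26 -33.0;python3 go.py .584 .323 .26 -80
```

```text
t: 5.7
eef_pos: [0.5033, -0.0247, 0.2611]
orientation: [-0.0, 0.958, -0.287, 0.001]
force: [-0.2, 0.1, -2.3]
width: 0.0359
t xyz [-3.097 -8.369  0.03 ] a xyz [-0.006 -0.012 -0.063] dist 357.0 yaw -33.38 t 5.7
t xyz [-3.097 -8.369  0.03 ] a xyz [-0.011 -0.009  7.77 ] dist 357.0 yaw -33.38 t 5.7
```

```bash
python3 -m inch '[{"ax":0,"ay":0,"az":0,"tx":-0.155,"ty":-0.42,"tz":0,"claw":30},{"ax":0,"ay":0,"az":0,"tx":-0.4,"ty":-1.09,"tz":0,"claw":30},{"ax":0,"ay":0,"az":0,"tx":-0.71,"ty":-1.93,"tz":0,"claw":30},{"ax":0,"ay":0,"az":0,"tx":-1.05,"ty":-2.85,"tz":0,"claw":30},{"ax":0,"ay":0,"az":0,"tx":-1.4,"ty":-3.77,"tz":0,"claw":30}]' 30;  python3 -m inch '[{"ax":0,"ay":0,"az":0,"tx":-0.37,"ty":-1.0,"tz":0,"claw":30},{"ax":0,"ay":0,"az":0,"tx":-0.74,"ty":-2.0,"tz":0,"claw":30},{"ax":0,"ay":0,"az":0,"tx":-1.05,"ty":-2.85,"tz":0,"claw":30},{"ax":0,"ay":0,"az":0,"tx":-1.3,"ty":-3.5,"tz":0,"claw":30},{"ax":0,"ay":0,"az":0,"tx":-1.46,"ty":-3.93,"tz":0,"claw":30}]' 30; python3 -m inch '[{"ax":0,"ay":0,"az":0,"tx":-0.12,"ty":-0.33,"tz":0,"claw":30},{"ax":0,"ay":0,"az":0,"tx":-0.2,"ty":-0.54,"tz":0,"claw":30},{"ax":0,"ay":0,"az":0,"tx":-0.24,"ty":-0.67,"tz":0,"claw":30},{"ax":0,"ay":0,"az":0,"tx":-0.24,"ty":-0.67,"tz":0,"claw":30},{"ax":0,"ay":0,"az":0,"tx":-0.24,"ty":-0.67,"tz":0,"claw":30}]' 30
python3 go.py .584 .3224 .26 -33.0
python3 - <<'E'
from m import *
T=Tt();im,d,X,P,f,c=shot('wrist');cv2.imwrite('pics/w5.png',im);np.savez('w5.npz',X=X,im=im)
print(T[:3,3]);
m=(X[...,2]>.057)&(X[...,2]<.063)
print(m.sum())
for z in [(.057,.063)]:print(fit(X,*z,(.504,.308),.2))
m=(X[...,2]<.016)&(X[...,2]>.003)&(np.hypot(X[...,0]-.584,X[...,1]-.3224)<.05);print(m.sum(),X[m].mean(0),cv2.minAreaRect(X[m][:,:2].astype(np.float32)))
E
```

```text
t: 6.2
eef_pos: [0.5393, 0.1334, 0.2601]
orientation: [-0.0, 0.958, -0.287, 0.0]
force: [0.0, -0.3, -1.9]
width: 0.0356
t: 6.7
eef_pos: [0.5769, 0.2977, 0.2597]
orientation: [-0.0, 0.958, -0.286, -0.0]
force: [0.4, -0.7, -1.4]
width: 0.0357
t: 7.2
eef_pos: [0.5835, 0.3223, 0.2595]
orientation: [0.0, 0.958, -0.288, -0.0]
force: [-0.3, -0.2, -1.5]
width: 0.0357
t xyz [ 0.008 -0.01  -0.011] a xyz [ 0.005 -0.    -0.07 ] dist 0.7 yaw -33.42 t 7.2
[0.58350512 0.32225848 0.25954106]
2105
(1241, ((0.5194532871246338, 0.31156569719314575), (0.21539822220802307, 0.08597774058580399), 10.004348754882812), array([0.5501101, 0.3408623], dtype=float32), np.float64(0.059809601668994586))
1761 [0.59154351 0.33619989 0.00863607] ((0.5934844613075256, 0.33710652589797974), (0.06442251056432724, 0.09927816689014435), 56.84748458862305)
```

View pics/w5.png

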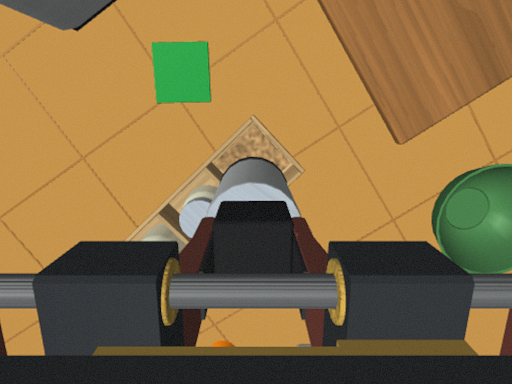

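The cup hangs over the cork-mat cell (mat at (255,140)). The crate fit agrees to about 1 mm, so I'll lower it.

```bash
python3 -m inch '[{"ax":0,"ay":0,"az":0,"tx":0,"ty":0,"tz":0.4,"claw":30},{"ax":0,"ay":0,"az":0,"tx":0,"ty":0,"tz":1.1,"claw":30},{"ax":0,"ay":0,"az":0,"tx":0,"ty":0,"tz":1.8,"claw":30},{"ax":0,"ay":0,"az":0,"tx":0,"ty":0,"tz":2.4,"claw":30},{"ax":0,"ay":0,"az":0,"tx":0,"ty":0,"tz":2.7,"claw":30}]' 30;  python3 -m inch '[{"ax":0,"ay":0,"az":0,"tx":0,"ty":0,"tz":0.15,"claw":30},{"ax":0,"ay":0,"az":0,"tx":0,"ty":0,"tz":0.25,"claw":30},{"ax":0,"ay":0,"az":0,"tx":0,"ty":0,"tz":0.35,"claw":30},{"ax":0,"ay":0,"az":0,"tx":0,"ty":0,"tz":0.4,"claw":30},{"ax":0,"ay":0,"az":0,"tx":0,"ty":0,"tz":0.45,"claw":30}]' 30; python3 go.py .583 .3228 .1284 -33
```

```text
t: 7.75
eef_pos: [0.5821, 0.3218, 0.1493]
orientation: [0.001, 0.958, -0.288, -0.001]
force: [-0.8, -0.2, -2.4]
width: 0.0359
t: 8.25
eef_pos: [0.584, 0.3234, 0.1341]
orientation: [-0.0, 0.958, -0.287, 0.0]
force: [0.8, 0.5, -2.0]
width: 0.0358
t xyz [-0.013  0.026  0.144] a xyz [-0.011 -0.006 -0.063] dist 5.9 yaw -33.38 t 8.25
```

```bash
python3 -m inch '[{"ax":0,"ay":0,"az":0,"tx":0,"ty":0,"tz":0.03,"claw":30},{"ax":0,"ay":0,"az":0,"tx":0,"ty":0,"tz":0.05,"claw":30},{"ax":0,"ay":0,"az":0,"tx":0,"ty":0,"tz":0.07,"claw":30},{"ax":0,"ay":0,"az":0,"tx":0,"ty":0,"tz":0.09,"claw":30},{"ax":0,"ay":0,"az":0,"tx":0,"ty":0,"tz":0.1,"claw":30}]' 30; python3 -m inch '[{"ax":0,"ay":0,"az":0,"tx":0,"ty":0,"tz":0.01,"claw":30},{"ax":0,"ay":0,"az":0,"tx":0,"ty":0,"tz":0.015,"claw":30},{"ax":0,"ay":0,"az":0,"tx":0,"ty":0,"tz":0.02,"claw":30},{"ax":0,"ay":0,"az":0,"tx":0,"ty":0,"tz":0.02,"claw":30},{"ax":0,"ay":0,"az":0,"tx":0,"ty":0,"tz":0.02,"claw":30}]' 30; python3 go.py .583 .3228 .1284 -33
```

```text
t: 8.75
eef_pos: [0.5835, 0.3232, 0.1295]
orientation: [-0.0, 0.958, -0.287, -0.0]
force: [-0.2, -0.3, -1.5]
width: 0.0355
t: 9.25
eef_pos: [0.5835, 0.3232, 0.1287]
orientation: [-0.0, 0.958, -0.287, -0.0]
force: [0.9, 0.3, -1.8]
width: 0.036
t xyz [-0.006  0.015  0.008] a xyz [-0.001  0.001 -0.063] dist 0.7 yaw -33.38 t 9.25
```

Not yet in contact, so I'll creep down in sub-millimetre steps.

```bash
python3 -m inch '[{"ax":0,"ay":0,"az":0,"tx":0,"ty":0,"tz":0.01,"claw":30},{"ax":0,"ay":0,"az":0,"tx":0,"ty":0,"tz":0.02,"claw":30},{"ax":0,"ay":0,"az":0,"tx":0,"ty":0,"tz":0.03,"claw":30},{"ax":0,"ay":0,"az":0,"tx":0,"ty":0,"tz":0.03,"claw":30},{"ax":0,"ay":0,"az":0,"tx":0,"ty":0,"tz":0.03,"claw":30}]' 30; python3 -m inch '[{"ax":0,"ay":0,"az":0,"tx":0,"ty":0,"tz":0.01,"claw":30},{"ax":0,"ay":0,"az":0,"tx":0,"ty":0,"tz":0.015,"claw":30},{"ax":0,"ay":0,"az":0,"tx":0,"ty":0,"tz":0.02,"claw":30},{"ax":0,"ay":0,"az":0,"tx":0,"ty":0,"tz":0.02,"claw":30},{"ax":0,"ay":0,"az":0,"tx":0,"ty":0,"tz":0.02,"claw":30}]' 30
python3 - <<'E'
from h import *
im,d,X,P,f,c=shot('side');cv2.imwrite('pics/s6.png',cv2.resize(im[160:340,120:320],None,fx=3,fy=3))
for i in range(3):
    print(robot.state()['force'].round(2),robot.state()['eef_pos'].round(4)); robot.read_camera('side')
E
```

```text
t: 9.75
eef_pos: [0.5837, 0.3233, 0.1284]
orientation: [-0.0, 0.958, -0.287, 0.0]
force: [-1.8, -0.6, 5.5]
width: 0.036
t: 10.25
eef_pos: [0.5837, 0.3234, 0.1284]
orientation: [-0.0, 0.958, -0.287, 0.0]
force: [-2.2, -1.3, 9.7]
width: 0.036
[-2.57 -1.63 10.06] [0.5837 0.3233 0.1284]
[-2.84 -1.5   9.98] [0.5837 0.3234 0.1284]
[-3.   -1.61 10.01] [0.5837 0.3233 0.1284]
```

View pics/s6.png

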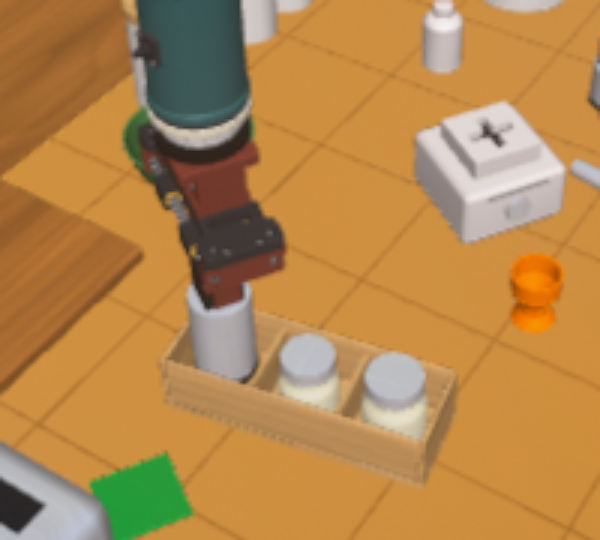

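Contact came at TCP z=0.1284, exactly as predicted for the mat. I'll relieve the push, then release and rise.

```bash
python3 -m inch '[{"ax":0,"ay":0,"az":0,"tx":0,"ty":0,"tz":-0.02,"claw":30},{"ax":0,"ay":0,"az":0,"tx":0,"ty":0,"tz":-0.03,"claw":36},{"ax":0,"ay":0,"az":0,"tx":0,"ty":0,"tz":-0.03,"claw":40},{"ax":0,"ay":0,"az":0,"tx":0,"ty":0,"tz":-0.03,"claw":48},{"ax":0,"ay":0,"az":0,"tx":0,"ty":0,"tz":-0.03,"claw":60}]' 30; python3 -m inch '[{"ax":0,"ay":0,"az":0,"tx":0,"ty":0,"tz":0,"claw":76},{"ax":0,"ay":0,"az":0,"tx":0,"ty":0,"tz":-0.3,"claw":80},{"ax":0,"ay":0,"az":0,"tx":0,"ty":0,"tz":-1.0,"claw":80},{"ax":0,"ay":0,"az":0,"tx":0,"ty":0,"tz":-1.9,"claw":80},{"ax":0,"ay":0,"az":0,"tx":0,"ty":0,"tz":-2.8,"claw":80}]'; python3 go.py .448 -.227 .23 -6; python3 go.py .448 -.227 .23 -96
```

```text
t: 10.95
eef_pos: [0.5835, 0.3231, 0.1275]
orientation: [0.0, 0.958, -0.287, -0.0]
force: [-0.4, -0.1, 0.7]
width: 0.0526
t: 11.45
eef_pos: [0.5833, 0.323, 0.2417]
orientation: [0.0, 0.958, -0.287, -0.0]
force: [0.5, 0.9, 0.6]
width: 0.0798
t xyz [ 4.741 13.344  0.293] a xyz [ 1.000e-03  2.000e-03 -4.563e+00] dist 566.6 yaw -33.38 t 11.45
t xyz [ 4.741 13.344  0.293] a xyz [2.0000e-03 1.0000e-03 1.0437e+01] dist 566.6 yaw -33.38 t 11.45
```

```bash
python3 -m inch '[{"ax":0,"ay":0,"az":0,"tx":0.155,"ty":0.42,"tz":0,"claw":80},{"ax":0,"ay":0,"az":0,"tx":0.4,"ty":1.1,"tz":0,"claw":80},{"ax":0,"ay":0,"az":0,"tx":0.75,"ty":2.1,"tz":0,"claw":80},{"ax":0,"ay":0,"az":0,"tx":1.15,"ty":3.2,"tz":0,"claw":80},{"ax":0,"ay":0,"az":0,"tx":1.55,"ty":4.3,"tz":0,"claw":80}]';  python3 -m inch '[{"ax":0,"ay":0,"az":0,"tx":0.4,"ty":1.1,"tz":0,"claw":80},{"ax":0,"ay":0,"az":0,"tx":0.75,"ty":2.1,"tz":0,"claw":80},{"ax":0,"ay":0,"az":0,"tx":1.1,"ty":3.0,"tz":0,"claw":80},{"ax":0,"ay":0,"az":0,"tx":1.35,"ty":3.7,"tz":0,"claw":80},{"ax":0,"ay":0,"az":0,"tx":1.5,"ty":4.05,"tz":0,"claw":80}]'; python3 -m inch '[{"ax":0,"ay":0,"az":0,"tx":0,"ty":0,"tz":0,"claw":80},{"ax":0,"ay":0,"az":0,"tx":0,"ty":0,"tz":0,"claw":80},{"ax":0,"ay":0,"az":0,"tx":0,"ty":0,"tz":0,"claw":80},{"ax":0,"ay":0,"az":0,"tx":0,"ty":0,"tz":0,"claw":80},{"ax":0,"ay":0,"az":0,"tx":0,"ty":0,"tz":0,"claw":80}]'
python3 - <<'E'
from m import *
T=Tt();im,d,X,P,f,c=shot('wrist');cv2.imwrite('pics/w7.png',im);np.savez('w7.npz',X=X,im=im,T=T)
print(T[:3,3],robot.state()['eef_pos'])
C=(.502,-.024)
for z in [(.085,.094),(.06,.073)]:print(fit(X,*z,C,.09))
m=(np.hypot(X[...,0]-C[0],X[...,1]-C[1])<.033)&(im.max(-1)<90)
p=X[m];print(m.sum(),p.mean(0),p[:,2].min(),p[:,2].max())
im,d,X,P,f,c=shot('side');cv2.imwrite('pics/s7.png',cv2.resize(im[160:340,120:320],None,fx=3,fy=3))
E
```

```text
t: 11.95
eef_pos: [0.5397, 0.1437, 0.24]
orientation: [0.0, 0.958, -0.287, 0.0]
force: [0.8, -1.0, -0.8]
width: 0.08
t: 12.45
eef_pos: [0.5003, -0.0253, 0.24]
orientation: [0.0, 0.958, -0.288, -0.0]
force: [0.4, -0.1, -1.2]
width: 0.0798
t: 12.95
eef_pos: [0.5017, -0.0221, 0.2398]
orientation: [-0.0, 0.958, -0.287, -0.0]
force: [-1.4, 0.2, -0.4]
width: 0.08
[ 0.50174784 -0.02209201  0.2398048 ] [ 0.50177256 -0.02220432  0.23982727]
(4890, ((0.5026360750198364, -0.024895548820495605), (0.07601629197597504, 0.07610494643449783), 56.9811897277832), array([ 0.503366  , -0.02368337], dtype=float32), np.float64(0.09010557628641615))
(6254, ((0.502144992351532, -0.024460360407829285), (0.11968088150024414, 0.12136238068342209), 57.527313232421875), array([ 0.5077767 , -0.01641382], dtype=float32), np.float64(0.06737743931061722))
13826 [ 0.51543482 -0.00555929  0.33223249] 0.06794652542229052 0.36022726396196614
```

View pics/w7.png

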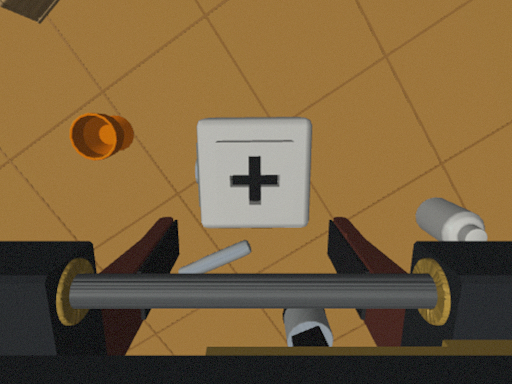

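View pics/s7.png

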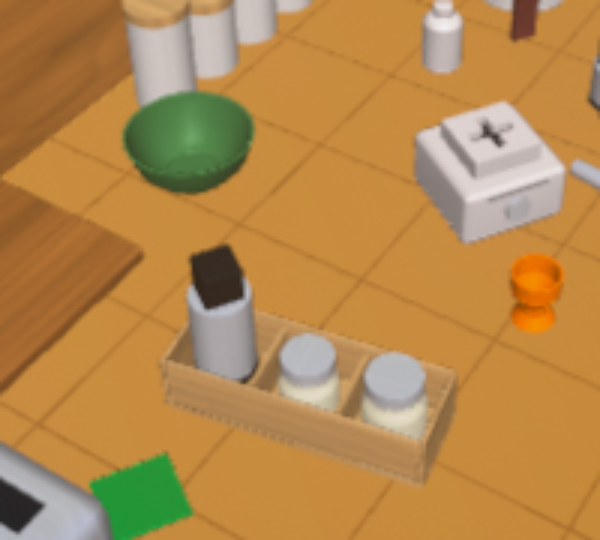

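The tall cup stands upright in the mat cell; the wrist view shows the cross slot at (255,180). Now I'll measure the slot itself and plan the move to the short cup.

```bash
python3 - <<'E'
from m import *
D=np.load('w7.npz');im=D['im'];T=D['T'];c=robot.get_calibration('wrist');P=T@np.array(c['T_tool_cam']);f=192/np.tan(np.radians(c['vfov'])/2)
m=np.zeros(im.shape[:2],bool);m[148:212,222:288]=im[148:212,222:288].max(-1)<80
v,u=np.where(m);r=np.stack([(u-c['cx'])/f,(v-c['cy'])/f,np.ones(len(u))],-1)@P[:3,:3].T
p=P[:3,3]+r*((.09-P[2,3])/r[:,2])[:,None]
q=(p-np.array([.5026,-.0249,.09]))@np.array([[np.cos(np.radians(57)),np.sin(np.radians(57)),0],[-np.sin(np.radians(57)),np.cos(np.radians(57)),0]]).T*1000
print(m.sum(),q.min(0),q.max(0),np.percentile(q,[1,99],axis=0))
# arm sections
for a,b in ((0,1),(1,0)):
    for s in (-1,1):
        k=(q[:,a]*s>10)&(q[:,a]*s<22);print(a,s,q[k][:,b].min().round(1),q[k][:,b].max().round(1))
E
python3 go.py .448 -.227 .23 -6
```

```text
828 [-20.71519679 -22.68970304] [24.48112959 22.71938029] [[-19.66818876 -21.67697958]
 [ 23.52639494  21.72665387]]
0 -1 -5.9 5.1
0 1 -5.0 4.8
1 -1 -3.4 5.7
1 1 -3.2 4.9
t xyz [1.688 5.013 0.245] a xyz [-1.000e-03  1.000e-03 -4.554e+00] dist 211.8 yaw -33.32 t 13.05
```

```bash
python3 -m inch '[{"ax":0,"ay":0,"az":-0.5,"tx":0.15,"ty":0.45,"tz":0,"claw":80},{"ax":0,"ay":0,"az":-1.5,"tx":0.5,"ty":1.5,"tz":0,"claw":80},{"ax":0,"ay":0,"az":-2.7,"tx":0.9,"ty":2.7,"tz":0,"claw":80},{"ax":0,"ay":0,"az":-3.7,"tx":1.3,"ty":3.8,"tz":0,"claw":80},{"ax":0,"ay":0,"az":-4.3,"tx":1.55,"ty":4.6,"tz":0,"claw":80}]';  python3 -m inch '[{"ax":0,"ay":0,"az":-0.2,"tx":0.2,"ty":0.3,"tz":0,"claw":80},{"ax":0,"ay":0,"az":-0.25,"tx":0.24,"ty":0.4,"tz":0,"claw":80},{"ax":0,"ay":0,"az":-0.25,"tx":0.24,"ty":0.4,"tz":0,"claw":80},{"ax":0,"ay":0,"az":-0.25,"tx":0.24,"ty":0.4,"tz":0,"claw":80},{"ax":0,"ay":0,"az":-0.25,"tx":0.24,"ty":0.4,"tz":0,"claw":80}]'
python3 - <<'E'
from m import *
T=Tt();im,d,X,P,f,c=shot('wrist');cv2.imwrite('pics/w8.png',im);np.savez('w8.npz',X=X,im=im,T=T)
print(T[:3,3],robot.state()['eef_pos'])
print(fit(X,.098,.115,(.448,-.227),.04))
E
python3 go.py .448 -.227 .23 -6
```

```text
t: 13.55
eef_pos: [0.4517, -0.2131, 0.24]
orientation: [0.0, 0.998, -0.064, 0.0]
force: [1.2, 0.2, 0.4]
width: 0.08
t: 14.05
eef_pos: [0.4595, -0.2266, 0.2398]
orientation: [-0.0, 0.999, -0.052, -0.0]
force: [0.4, -0.6, 0.6]
width: 0.0799
[ 0.45953281 -0.22655412  0.23975799] [ 0.45956718 -0.22666736  0.23983799]
(1442, ((0.44852322340011597, -0.22943823039531708), (0.036144670099020004, 0.03561549261212349), 82.24496459960938), array([ 0.44852352, -0.22836569], dtype=float32), np.float64(0.10595360664804408))
t xyz [-0.287  0.039  0.246] a xyz [-0.004  0.003 -0.002] dist 15.2 yaw -6.01 t 14.1
```

View pics/w8.png

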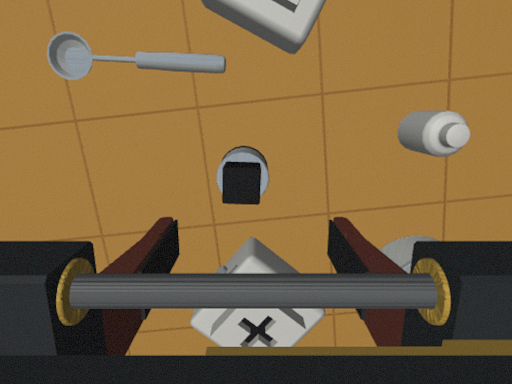

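```bash
python3 go.py .4485 -.2294 .076 -7.75
```

```text
t xyz [-0.267  0.098  4.096] a xyz [-0.004  0.003  0.289] dist 164.2 yaw -6.01 t 14.1
```

```bash
python3 -m inch '[{"ax":0,"ay":0,"az":0.1,"tx":-0.1,"ty":0.05,"tz":0.2,"claw":80},{"ax":0,"ay":0,"az":0.29,"tx":-0.267,"ty":0.1,"tz":0.8,"claw":80},{"ax":0,"ay":0,"az":0.29,"tx":-0.267,"ty":0.1,"tz":1.5,"claw":80},{"ax":0,"ay":0,"az":0.29,"tx":-0.267,"ty":0.1,"tz":2.2,"claw":80},{"ax":0,"ay":0,"az":0.29,"tx":-0.267,"ty":0.1,"tz":2.6,"claw":80}]';  python3 -m inch '[{"ax":0,"ay":0,"az":0,"tx":0,"ty":0,"tz":0.5,"claw":80},{"ax":0,"ay":0,"az":0,"tx":0,"ty":0,"tz":1.0,"claw":80},{"ax":0,"ay":0,"az":0,"tx":0,"ty":0,"tz":1.3,"claw":80},{"ax":0,"ay":0,"az":0,"tx":0,"ty":0,"tz":1.45,"claw":80},{"ax":0,"ay":0,"az":0,"tx":0,"ty":0,"tz":1.5,"claw":80}]';python3 go.py .4485 -.2294 .076 -7.75
python3 - <<'E'
from m import *
T=Tt();im,d,X,P,f,c=shot('wrist');cv2.imwrite('pics/w9.png',cv2.resize(im[100:320,100:420],None,fx=2.4,fy=2.4))
print(T[:3,3],robot.state()['eef_pos'])
E
```

```text
t: 14.6
eef_pos: [0.4469, -0.2294, 0.1335]
orientation: [-0.001, 0.998, -0.068, -0.001]
force: [-0.0, -1.0, -0.3]
width: 0.0798
t: 15.1
eef_pos: [0.4483, -0.2304, 0.0754]
orientation: [-0.0, 0.998, -0.068, -0.0]
force: [0.3, 0.0, -0.2]
width: 0.0801
t xyz [ 0.002 -0.025 -0.015] a xyz [-0.004  0.008 -0.011] dist 1.2 yaw -7.82 t 15.1
[ 0.44827888 -0.23035877  0.07539396] [ 0.44851298 -0.23049514  0.07563608]
```

View pics/w9.png

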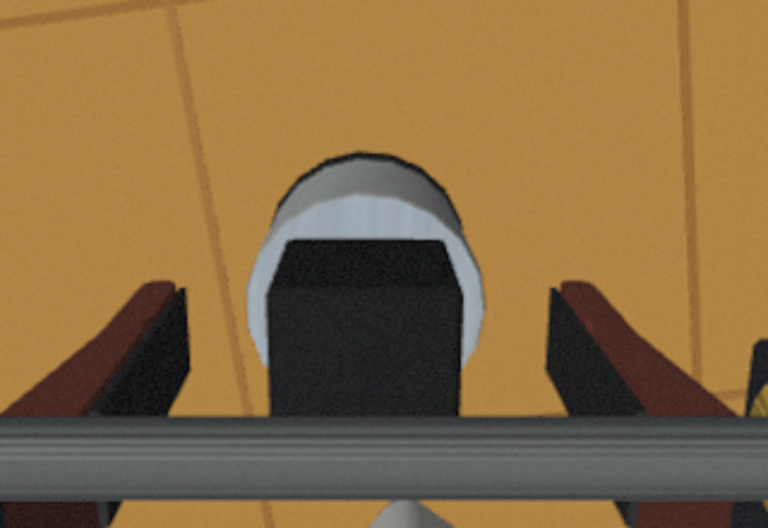

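The grip sits centred between the pads, with the tips just above the body. I'll close now.

```bash
python3 -m inch '[{"ax":0,"ay":0,"az":0,"tx":0,"ty":-0.025,"tz":0,"claw":65},{"ax":0,"ay":0,"az":0,"tx":0,"ty":-0.025,"tz":0,"claw":52},{"ax":0,"ay":0,"az":0,"tx":0,"ty":-0.025,"tz":0,"claw":44},{"ax":0,"ay":0,"az":0,"tx":0,"ty":-0.025,"tz":0,"claw":38},{"ax":0,"ay":0,"az":0,"tx":0,"ty":-0.025,"tz":0,"claw":30}]' 45; python3 -m inch '[{"ax":0,"ay":0,"az":0,"tx":0,"ty":0,"tz":0,"claw":30},{"ax":0,"ay":0,"az":0,"tx":0,"ty":0,"tz":0,"claw":30},{"ax":0,"ay":0,"az":0,"tx":0,"ty":0,"tz":0,"claw":30},{"ax":0,"ay":0,"az":0,"tx":0,"ty":0,"tz":-0.05,"claw":30},{"ax":0,"ay":0,"az":0,"tx":0,"ty":0,"tz":-0.25,"claw":30}]' 45
python3 go.py .4485 -.2294 .076 -7.75
```

```text
t: 15.65
eef_pos: [0.4488, -0.2297, 0.0761]
orientation: [0.0, 0.998, -0.068, 0.0]
force: [-0.5, -0.5, -0.7]
width: 0.0435
t: 16.15
eef_pos: [0.4478, -0.229, 0.0854]
orientation: [-0.001, 0.998, -0.068, -0.001]
force: [-0.2, -0.3, -1.9]
width: 0.0353
t xyz [0.018 0.007 0.234] a xyz [-0.011  0.02  -0.012] dist 9.4 yaw -7.82 t 16.15
```

```bash
python3 -m inch '[{"ax":0,"ay":0,"az":0,"tx":0,"ty":0,"tz":-0.4,"claw":30},{"ax":0,"ay":0,"az":0,"tx":0,"ty":0,"tz":-1.1,"claw":30},{"ax":0,"ay":0,"az":0,"tx":0,"ty":0,"tz":-1.9,"claw":30},{"ax":0,"ay":0,"az":0,"tx":0,"ty":0,"tz":-2.5,"claw":30},{"ax":0,"ay":0,"az":0,"tx":0,"ty":0,"tz":-2.75,"claw":30}]' 45
python3 go.py .5026 -.0249 .20 -33
```

```text
t: 16.65
eef_pos: [0.4498, -0.2303, 0.1986]
orientation: [0.001, 0.998, -0.068, 0.002]
force: [-0.3, -0.0, -1.5]
width: 0.0358
t xyz [ 0.61  -5.267 -0.043] a xyz [ 0.009 -0.038  4.198] dist 212.1 yaw -7.81 t 16.65
```

```bash
python3 -m inch '[{"ax":0,"ay":0,"az":0.4,"tx":0.05,"ty":-0.4,"tz":0,"claw":30},{"ax":0,"ay":0,"az":1.1,"tx":0.15,"ty":-1.2,"tz":0,"claw":30},{"ax":0,"ay":0,"az":2.0,"tx":0.25,"ty":-2.2,"tz":0,"claw":30},{"ax":0,"ay":0,"az":2.9,"tx":0.37,"ty":-3.2,"tz":-0.05,"claw":30},{"ax":0,"ay":0,"az":3.5,"tx":0.48,"ty":-4.1,"tz":-0.05,"claw":30}]' 45
python3 go.py .5026 -.0249 .20 -33
```

```text
t: 17.15
eef_pos: [0.4897, -0.068, 0.1975]
orientation: [-0.0, 0.968, -0.251, -0.001]
force: [1.5, -0.2, -1.3]
width: 0.036
t xyz [-0.24  -1.099 -0.063] a xyz [-0.     0.011  0.661] dist 45.1 yaw -29.04 t 17.15
```

```bash
python3 -m inch '[{"ax":0,"ay":0,"az":0.35,"tx":-0.12,"ty":-0.55,"tz":-0.05,"claw":30},{"ax":0,"ay":0,"az":0.6,"tx":-0.2,"ty":-0.9,"tz":-0.05,"claw":30},{"ax":0,"ay":0,"az":0.66,"tx":-0.24,"ty":-1.05,"tz":-0.05,"claw":30},{"ax":0,"ay":0,"az":0.66,"tx":-0.24,"ty":-1.05,"tz":-0.05,"claw":30},{"ax":0,"ay":0,"az":0.66,"tx":-0.24,"ty":-1.05,"tz":-0.05,"claw":30}]' 45
python3 -m inch '[{"ax":0,"ay":0,"az":0,"tx":0,"ty":0,"tz":0,"claw":30},{"ax":0,"ay":0,"az":0,"tx":0,"ty":0,"tz":0,"claw":30},{"ax":0,"ay":0,"az":0,"tx":0,"ty":0,"tz":0,"claw":30},{"ax":0,"ay":0,"az":0,"tx":0,"ty":0,"tz":0,"claw":30},{"ax":0,"ay":0,"az":0,"tx":0,"ty":0,"tz":0,"claw":30}]' 45
python3 go.py .5026 -.0249 .20 -33
```

```text
t: 17.65
eef_pos: [0.5014, -0.0288, 0.1996]
orientation: [0.0, 0.959, -0.282, -0.0]
force: [-0.9, -0.1, -2.2]
width: 0.0352
t: 18.15
eef_pos: [0.5019, -0.0285, 0.1999]
orientation: [-0.0, 0.959, -0.282, 0.0]
force: [0.3, -0.3, -2.4]
width: 0.0357
t xyz [-0.033 -0.086 -0.002] a xyz [-0.001 -0.     0.035] dist 3.7 yaw -32.79 t 18.15
```

```bash
python3 -m inch '[{"ax":0,"ay":0,"az":0.035,"tx":-0.033,"ty":-0.086,"tz":0,"claw":30},{"ax":0,"ay":0,"az":0.035,"tx":-0.033,"ty":-0.086,"tz":0.2,"claw":30},{"ax":0,"ay":0,"az":0.035,"tx":-0.033,"ty":-0.086,"tz":0.4,"claw":30},{"ax":0,"ay":0,"az":0.035,"tx":-0.033,"ty":-0.086,"tz":0.5,"claw":30},{"ax":0,"ay":0,"az":0.035,"tx":-0.033,"ty":-0.086,"tz":0.55,"claw":30}]' 45
python3 go.py .5026 -.0249 .15 -33
python3 - <<'E'
from m import *
T=Tt();im,d,X,P,f,c=shot('wrist');cv2.imwrite('pics/wa.png',cv2.resize(im[60:280,100:420],None,fx=2.4,fy=2.4));print(fit(X,.085,.094,(.5026,-.0249),.09),T[:3,3])
im,d,X,P,f,c=shot('side');cv2.imwrite('pics/sa.png',cv2.resize(im[120:260,210:380],None,fx=3.5,fy=3.5))
E
```

```text
t: 18.65
eef_pos: [0.502, -0.0246, 0.1769]
orientation: [0.0, 0.959, -0.284, -0.001]
force: [-0.1, -0.3, -2.0]
width: 0.0356
t xyz [ 0.019 -0.002  0.673] a xyz [0.006 0.015 0.003] dist 26.9 yaw -32.98 t 18.65
(3020, ((0.5093082189559937, -0.014399483799934387), (0.0513499453663826, 0.07617581635713577), 57.075313568115234), array([ 0.5161064, -0.0052716], dtype=float32), np.float64(0.09016757810240769)) [ 0.50196998 -0.02458123  0.17691356]
```

View pics/wa.png

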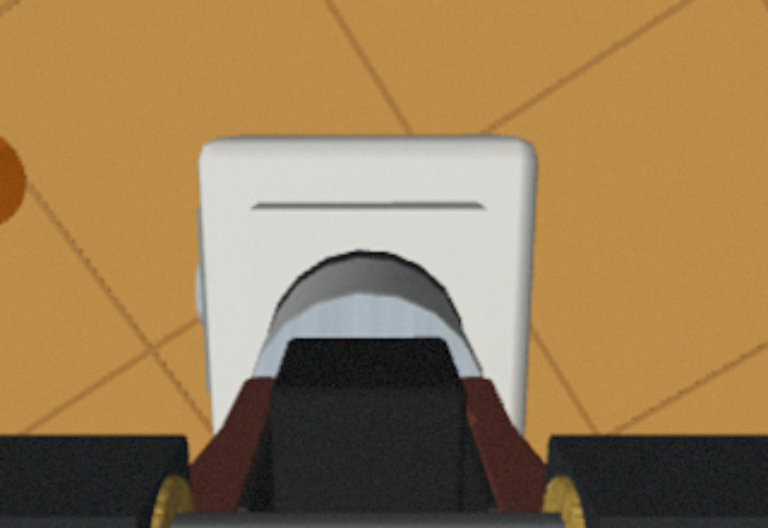

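View pics/sa.png

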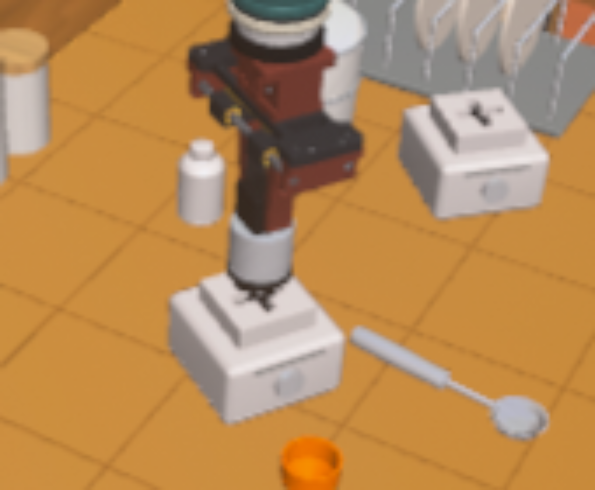

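The short cup hangs square and centred just above the slot. I'll descend, watching the force.

```bash
python3 -m inch '[{"ax":0,"ay":0,"az":0,"tx":0.01,"ty":0,"tz":0.1,"claw":30},{"ax":0,"ay":0,"az":0,"tx":0.01,"ty":0,"tz":0.2,"claw":30},{"ax":0,"ay":0,"az":0,"tx":0.01,"ty":0,"tz":0.28,"claw":30},{"ax":0,"ay":0,"az":0,"tx":0.01,"ty":0,"tz":0.33,"claw":30},{"ax":0,"ay":0,"az":0,"tx":0.01,"ty":0,"tz":0.36,"claw":30}]' 45
python3 go.py .5026 -.0249 .15 -33
```

```text
t: 19.25
eef_pos: [0.5028, -0.0249, 0.1632]
orientation: [-0.0, 0.959, -0.284, -0.0]
force: [0.1, 0.7, -1.6]
width: 0.0358
t xyz [-0.006  0.002  0.331] a xyz [0.    0.003 0.001] dist 13.2 yaw -32.99 t 19.25
```

Foot 3 mm in, with no resistance. I'll keep going.

```bash
python3 -m inch '[{"ax":0,"ay":0,"az":0,"tx":0,"ty":0,"tz":0.05,"claw":30},{"ax":0,"ay":0,"az":0,"tx":0,"ty":0,"tz":0.1,"claw":30},{"ax":0,"ay":0,"az":0,"tx":0,"ty":0,"tz":0.14,"claw":30},{"ax":0,"ay":0,"az":0,"tx":0,"ty":0,"tz":0.17,"claw":30},{"ax":0,"ay":0,"az":0,"tx":0,"ty":0,"tz":0.18,"claw":30}]' 45
python3 go.py .5026 -.0249 .15 -33
python3 -m inch '[{"ax":0,"ay":0,"az":0,"tx":0,"ty":0,"tz":0.03,"claw":30},{"ax":0,"ay":0,"az":0,"tx":0,"ty":0,"tz":0.06,"claw":30},{"ax":0,"ay":0,"az":0,"tx":0,"ty":0,"tz":0.08,"claw":30},{"ax":0,"ay":0,"az":0,"tx":0,"ty":0,"tz":0.1,"claw":30},{"ax":0,"ay":0,"az":0,"tx":0,"ty":0,"tz":0.1,"claw":30}]' 50
python3 go.py .5026 -.0249 .15 -33
```

```text
t: 19.75
eef_pos: [0.5029, -0.0249, 0.1561]
orientation: [-0.0, 0.959, -0.284, -0.0]
force: [0.1, 1.2, -0.9]
width: 0.0358
t xyz [-0.006  0.003  0.153] a xyz [-0.     0.003  0.002] dist 6.1 yaw -32.99 t 19.75
t: 20.25
eef_pos: [0.503, -0.0249, 0.1525]
orientation: [-0.0, 0.959, -0.284, 0.0]
force: [-1.8, 0.2, 4.9]
width: 0.036
t xyz [-0.009  0.005  0.061] a xyz [-0.002 -0.001  0.001] dist 2.5 yaw -32.99 t 20.25
```

The foot meshed and the spring is compressing (4.9 N). I'll press on until the flange seats.

```bash
python3 -m inch '[{"ax":0,"ay":0,"az":0,"tx":0,"ty":0,"tz":0.02,"claw":30},{"ax":0,"ay":0,"az":0,"tx":0,"ty":0,"tz":0.04,"claw":30},{"ax":0,"ay":0,"az":0,"tx":0,"ty":0,"tz":0.06,"claw":30},{"ax":0,"ay":0,"az":0,"tx":0,"ty":0,"tz":0.06,"claw":30},{"ax":0,"ay":0,"az":0,"tx":0,"ty":0,"tz":0.06,"claw":30}]' 55
python3 -m inch '[{"ax":0,"ay":0,"az":0,"tx":0,"ty":0,"tz":0.02,"claw":30},{"ax":0,"ay":0,"az":0,"tx":0,"ty":0,"tz":0.03,"claw":30},{"ax":0,"ay":0,"az":0,"tx":0,"ty":0,"tz":0.03,"claw":30},{"ax":0,"ay":0,"az":0,"tx":0,"ty":0,"tz":0.03,"claw":30},{"ax":0,"ay":0,"az":0,"tx":0,"ty":0,"tz":0.03,"claw":30}]' 55
```

```text
t: 20.75
eef_pos: [0.503, -0.025, 0.1501]
orientation: [-0.0, 0.959, -0.284, 0.0]
force: [-2.4, 1.2, 5.6]
width: 0.0361
t: 21.25
eef_pos: [0.503, -0.0249, 0.1499]
orientation: [-0.0, 0.959, -0.284, 0.0]
force: [-5.3, 1.6, 16.6]
width: 0.0359
```

```bash
python3 -m inch '[{"ax":0,"ay":0,"az":0,"tx":0,"ty":0,"tz":0.005,"claw":30},{"ax":0,"ay":0,"az":0,"tx":0,"ty":0,"tz":0.005,"claw":30},{"ax":0,"ay":0,"az":0,"tx":0,"ty":0,"tz":0.005,"claw":30},{"ax":0,"ay":0,"az":0,"tx":0,"ty":0,"tz":0.005,"claw":30},{"ax":0,"ay":0,"az":0,"tx":0,"ty":0,"tz":0.005,"claw":30}]' 55
python3 - <<'E'
from m import *
T=Tt();im,d,X,P,f,c=shot('wrist');cv2.imwrite('pics/wb.png',cv2.resize(im[60:280,100:420],None,fx=2.4,fy=2.4))
Y=(X-T[:3,3])@T[:3,:3]*1000
g=(im.max(-1)<60)&(abs(Y[...,0])<12)&(Y[...,1]>-16)&(Y[...,1]<0)&(Y[...,2]<-20)&(Y[...,2]>-45);print('grip top z',np.median(X[g][:,2]),g.sum())
im,d,X,P,f,c=shot('side');cv2.imwrite('pics/sb.png',cv2.resize(im[120:320,160:380],None,fx=3,fy=3))
im,d,X,P,f,c=shot('top');cv2.imwrite('pics/tb.png',im)
s=robot.state();print(s['eef_pos'],s['force'],s['width'],s['t'])
E
```

```text
t: 21.75
eef_pos: [0.503, -0.0249, 0.1499]
orientation: [-0.0, 0.959, -0.284, 0.0]
force: [-6.0, 0.7, 17.5]
width: 0.036
grip top z 0.18028802998346144 1859
[ 0.5030295  -0.02489103  0.14993473] [-6.27905135  2.19056578 18.43485538] 0.03599979442036582 21.9
```

View pics/wb.png

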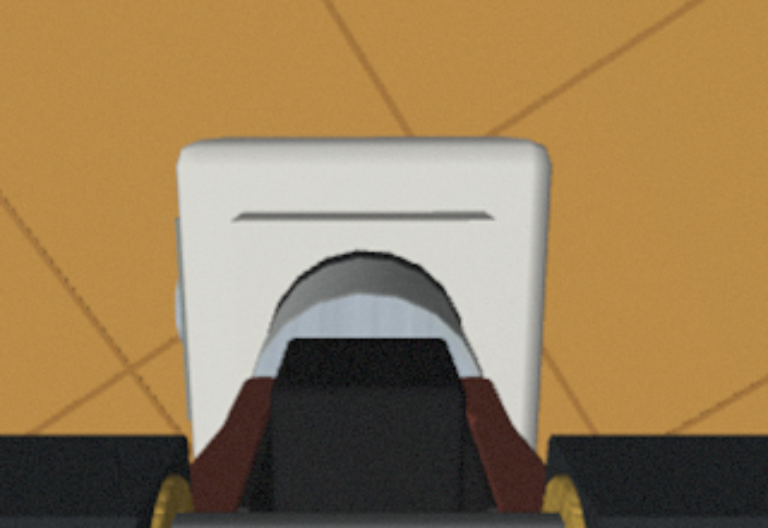

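View pics/sb.png

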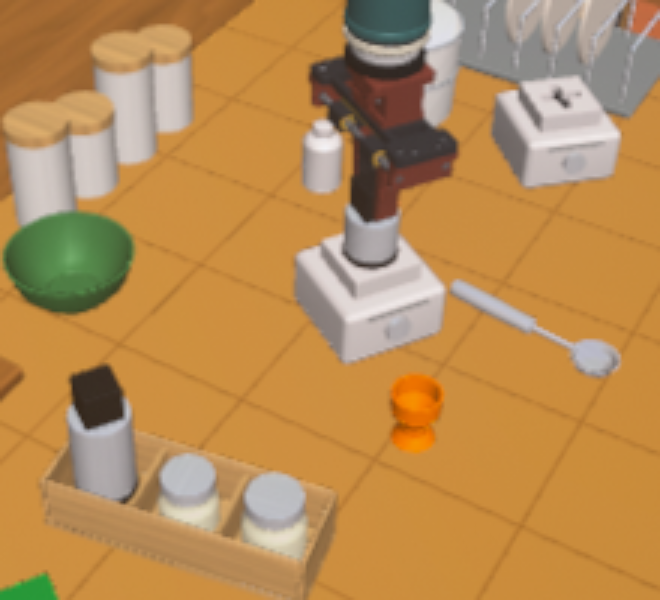

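View pics/tb.png

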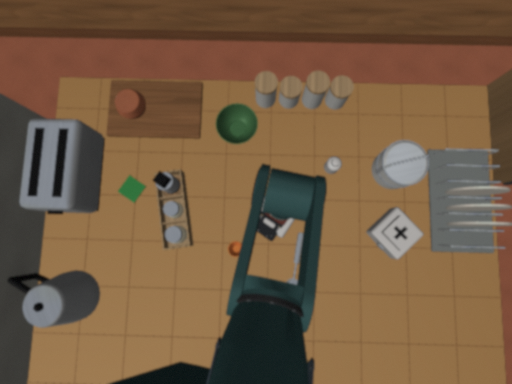

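The side view shows the short cup's flange flat on the collar at about (370,258), with no spline showing. The tall cup stands in the mat cell at about (103,440). The measured grip top is at z=0.180, which matches fully home (0.162+0.018). Handing in.

```bash
python3 -c "
from workcell import robot
print(robot.job_done())
s=robot.state();print(s['t'],s['eef_pos'],s['force'])"
```

```text
the job is handed in; nothing more can be done
None
the job is handed in; nothing more can be done
```

I moved the tall cup off the nearest grinder onto the cork mat in the empty crate cell. I then meshed the short cup in the slot, pressed it home, and handed the job in at about 22 s with it still gripped at 55 N.

**Last checks on the short cup:**
- The tool stopped at z = 0.1499, where 0.150 was predicted for fully home.
- Vertical force rose to about 18 N once the flange seated, with about 6 N sideways.
- The grip top measured z = 0.180, which is the fully home height.
- The side picture shows the flange flat on the collar.

**Tall cup:** it touched the mat at the predicted height. I let it go after easing off a push of about 10 N, and it stands upright.

**Other things:** nothing else had visibly moved in the pictures; I did not measure each one.

**One fault on the way:** my first grip on the tall cup was 1 mm too low. The fingertips caught on its body and tilted it about 6 mm at the top, still in the slot. I opened, rose 9 mm and gripped again, and it then lifted straight up.

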